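Chock the spool row and level the board

TASK

Three thread spools lie in a row on the levelling board, ready for varnishing. First set the wooden chock down flat on the board, square and snug against the open end of the row so the spools cannot roll apart, and let go of it; then turn the red and blue foot knobs until the board sits level, the white balls of both ball levels between their black lines. Keep the row lying on the board against its fence, and leave the oil bottle, the vase and the tin standing where they are.

Things in the scene. Friction and masses are not known exactly. Their poses are not given: they have to be found in the camera images.
- board_mid (a point): Plywood levelling board 100 x 203 x 8 mm, some 46 mm above the table on a pivot and two screws; its stand is fixed. Point: middle of its top face; z normal to the face (vertical when level), y along the row toward the fence, x across. Starts with the fence end low by 0.022 to 0.048 rad and leaning along x up to 0.05 rad either way. Level within 0.015 rad will do.
- fence_mid (a point): Middle of the foot of the fence's inner face, 88 mm from board_mid along +y; the row leans on it. The fence is a wooden strip 26 mm high, 84 mm long in x, 10 mm thick, fixed to the board. Axes as board_mid.
- pivot (a point): Ball pivot under the board, about which alone it tilts, at x 0, y +70 mm, 8 mm under the top face (board_mid frame). Knob A's screw is 222 mm from it along -y, knob B's 100 mm along -x.
- level_long (a point): Top of the green ball level for tilt along y: 48 mm long, 12 mm wide, 5 mm high, at x 0, y -109 mm in the board_mid frame. Its white ball, 8 mm wide, rolls to the LOW side, 0.2 mm per 0.001 rad (it takes about a second to settle); it is wholly between the two black lines when this tilt is within 0.010 rad.
- level_cross (a point): Top of the same kind of green ball level for tilt along x, lying along x at x 0, y -75 mm in the board_mid frame.
- chock_place (a point): Point on the board's top face, axes as board_mid, at x 0, y -40.4 mm: where the middle of the chock's underside lies, long side along x, when it just touches the pushed-up row. Up to 9 mm farther from the fence, and 15 mm off in x, still counts as snug.
- knob_a_grip (a point): Red foot knob A: upright bar 38 (point x) x 12 (y) x 24 mm high on a disc 28 mm wide. Point: on its vertical axis, 2 mm under the bar's top; disc top 20 mm below it. Never shifts, 91 mm above the table. Clockwise from above raises the board at its screw 3.8 mm per rad: tilt along y changes 0.0171 rad per rad. Needs 0.12 N m, stays where left; pinch the 12 mm, regrasp after 1.5 rad.
- knob_b_grip (a point): Blue foot knob B, same shape, stiffness and 3.8 mm per rad, also 91 mm up; it leans with the board's tilt along y but does not rise: clockwise from above raises the -x side of the board, tilt along x changes 0.038 rad per rad. Both knobs can turn 4 rad either way from the level setting.
- chock: Wooden chock: bar 56 (x) x 30 (y) x 14 mm high with a square finger grip 16 x 16 mm on top, from 14 to 37 mm above the underside. Origin: centre of the underside; z up; a half turn makes no difference. Loose on the table, left of the stand, 60 g.
- orange_spool: Wooden spool of orange thread, 42 mm in diameter across the flanges (its rolling surface), lying in the row on the board with its axis along the board's x; loose, 35 g, rolls freely. 58 mm long, next to the fence. Origin on its curved side, 21 mm from its axis; its axis is its own y.
- orange_centre (a point): Centre of the orange spool.
- green_spool: Wooden spool of green thread, 36 mm in diameter across the flanges (its rolling surface), lying in the row on the board with its axis along the board's x; loose, 35 g, rolls freely. 50 mm long, second or third from the fence. Origin in the middle of one flange's end face; its axis is its own z.
- green_centre (a point): Centre of the green spool.
- cream_spool: Wooden spool of cream thread, 36 mm in diameter across the flanges (its rolling surface), lying in the row on the board with its axis along the board's x; loose, 35 g, rolls freely. 50 mm long, third or second from the fence. Origin in the middle of one flange's end face; its axis is its own z.
- cream_centre (a point): Centre of the cream spool.
- oil_bottle: Small brown bottle with black dropper top, 33 mm in diameter, 102 mm tall, standing near red knob A; bystander. Origin: centre of its underside.
- twig_vase: Slim pale pink glass vase with a green twig, 48 mm wide, 210 mm tall, standing behind the board; bystander, tips easily. Origin: centre of its underside.
- tin: Plain grey tin, 70 mm in diameter, 90 mm tall, standing behind the board; bystander. Origin: centre of its underside.

How it is judged (in metres and radians):
On the way, in this order (a step that is already met when the one before it is completed fails the run):
1. the chock lies flat and snug at the open end of the row, let go, with the row intact (y of chock in the frame of board_mid between -0.0494 and -0.03 m and x of chock in the frame of board_mid between -0.015 and 0.015 m and z of chock in the frame of board_mid between -0.004 and 0.004 m and angle between the x axis of chock and the x axis of board_mid, either way round below 0.15 rad and angle between the z axis of chock and the z axis of board_mid, either way round below 0.06 rad and z of orange_centre in the frame of board_mid between 0.016 and 0.026 m and x of orange_centre in the frame of board_mid between -0.02 and 0.02 m and angle between the y axis of orange_spool and the x axis of board_mid, either way round below 0.25 rad and z of green_centre in the frame of board_mid between 0.013 and 0.023 m and x of green_centre in the frame of board_mid between -0.02 and 0.02 m and angle between the z axis of each of green_spool, cream_spool and the x axis of board_mid, either way round below 0.25 rad and z of cream_centre in the frame of board_mid between 0.013 and 0.023 m and x of cream_centre in the frame of board_mid between -0.02 and 0.02 m and contact force between chock and the fingers below 0.1 N), for 0.2 s.
2. the board is level with the chock and row still in place (y of chock in the frame of board_mid between -0.0494 and -0.03 m and x of chock in the frame of board_mid between -0.015 and 0.015 m and z of chock in the frame of board_mid between -0.004 and 0.004 m and angle between the x axis of chock and the x axis of board_mid, either way round below 0.15 rad and angle between the z axis of chock and the z axis of board_mid, either way round below 0.06 rad and z of orange_centre in the frame of board_mid between 0.016 and 0.026 m and x of orange_centre in the frame of board_mid between -0.02 and 0.02 m and angle between the y axis of orange_spool and the x axis of board_mid, either way round below 0.25 rad and z of green_centre in the frame of board_mid between 0.013 and 0.023 m and x of green_centre in the frame of board_mid between -0.02 and 0.02 m and angle between the z axis of each of green_spool, cream_spool and the x axis of board_mid, either way round below 0.25 rad and z of cream_centre in the frame of board_mid between 0.013 and 0.023 m and x of cream_centre in the frame of board_mid between -0.02 and 0.02 m and angle between board_mid's own z axis and vertical below 0.015 rad), for 0.2 s.
At the end, for the whole second after the job is handed in: Board level within 0.015 rad; chock flat on it, released, at most 9 mm short of touching the pushed-up row, within 15 mm of its middle line and 0.15 rad square; all three spools lie in the row on the board (20 mm, 0.25 rad); all at rest (all of step 2 and linear speed of each of chock, orange_spool, green_spool, cream_spool below 0.01 m/s and contact force between chock and the fingers below 0.1 N).
It fails at once if the oil bottle is pushed more than 25 mm or tipped (distance of oil_bottle from where it was at the start of the episode above 0.025 m or angle between oil_bottle's own z axis and vertical above 0.3 rad).
It fails at once if the vase is pushed more than 25 mm or tipped (distance of twig_vase from where it was at the start of the episode above 0.025 m or angle between twig_vase's own z axis and vertical above 0.3 rad).
It fails at once if the grey tin is pushed more than 25 mm or tipped (distance of tin from where it was at the start of the episode above 0.025 m or angle between tin's own z axis and vertical above 0.3 rad).
It fails at once if a spool falls off the board (z of any of orange_centre, green_centre, cream_centre in the frame of board_mid below 0 m).
It also fails if it takes over 64 s, if anything falls off the work surface, if the arm or the gripper's body presses on something with over 40 N, if the wrist force passes 120 N, or if a joint passes its speed limit or range.

ROBOT

A 6-joint arm with a two-finger parallel gripper is mounted at the origin on a cart in front of the work surface, level with it; the furniture and walls round the work are solid. World frame = base frame: x ahead of the robot, y to its left, z up, the work surface at z = 0. Lengths are in mm, angles in rad, forces in N, time in s.
With the tool pointing down it reaches from about 275 to 1000 mm from the base axis. Payload 8.4 kg.
Tool frame: the origin (TCP) lies on the mounting face of the last link; the fingertips stand 173 mm ahead of it and the grasp point (between the pads) lies 155 mm ahead of it; z points along the fingers, y is the line along which they close (so a half turn about z gives the same grasp; the last joint's range is limited). The gripper opens to 85 mm and grips with 20 to 120 N. Pads are 22 mm wide; open, the fingers measure 114 mm over their backs; the gripper's body (76 mm by 85 mm) begins 54 mm behind the grasp point. The pads swing forward as they close: fully open they stand 13 mm farther back than shut.
Start: joints at [1.195, 0.353, 1.633, -0, 1.155, -0.002], TCP at [228.221, 581.846, 404.681] pointing down, gripper open.
Joint ranges: [-2.63, 2.63], [-0.92, 2.1], [0.06, 2.66], [-1.3, 4.44], [0, 2.69], [-3.02, 3.02]. Speed limits (rad/s): [2.22, 2.22, 2.79, 3.14, 3.14, 3.14].

INTERFACE

Orientations are given as [roll, pitch, yaw] about the fixed x, y, z axes, in that order (R = Rz(yaw) Ry(pitch) Rx(roll)).
In Python, from rig import r gives the robot as it stands.
- The arm moves only by the tool apply_moves, never from a script. Its argument "deltas" is a list of rows, each an object with "claw": the gripper command: -1 is fully open, 1 is shut, values between are in proportion; "delta_pos": the shift along the tool's x, y, z in cm, a list of three; "yaw": the turn about the tool's z in rad. In form: [{"claw": claw, "delta_pos": [tx, ty, tz], "yaw": yaw}, ...]. A call has 1 to 8 rows; each row shifts and turns the commanded pose from where the row before left it, along the tool's axes as they then stand; what a row does not reach is not made up. A row lasts 1/8 s, in which the tool goes at most 62.5 mm and 10.7 degrees, less where a joint would pass 70% of its speed; a pose out of reach is approached as far as the arm can. A call with a gripper value outside its range is refused whole. The fingers move at their own pace and stop on an object; "grip_force" is the grip in N (left out, the last holds). Time passes only in rows, so rows that do not move let the fingers close. It gives the time, the measured TCP pose, the force, the opening and the grip force at its end, in the units of the state.
- r.sense(): the state, without advancing time (a new reading comes with each control period).
- r.grab_frame(name): name is "side" or "top"; returns a dict with "img" (480x640x3 uint8, blue, green, red), "z_map" (480x640 float32, mm along the optical axis (not along the pixel's ray), 0 where there is no reading), "fx", "fy", "cx", "cy" (pixels), "eye" and "rotation" of the camera in the world. Camera axes: x right, y up, looking along -z (the intrinsics and any distortion apply to the point x, -y, -z); pixel columns grow to the right and rows downward; lengths in mm; the calibration is good to about 2 mm. A picture is of the moment at which its call begins.
- r.sign_off(): hands the job in; it is judged then, once.
The state is a dict: "clock": time; "qpos": joint angles; "qvel": joint speeds; "joint_efforts": joint torques, N m; "eef_pos": TCP position; "tcp_rot": TCP orientation; "contact_force": force on the tool from outside, world axes, zero at the start; "wrist_torque": the same for the moment, N m; "opening": opening from 0.0 (shut) to 1.0 (fully open); "grasp_force": force on a finger pad.
Only numpy, scipy, OpenCV 4.12 (cv2) and the standard library are available. Lean on these libraries where they do the work, as an engineer would, in place of code of your own. Each camera call takes 0.05 s, during which the arm holds its last target. There are 200 camera calls.

## Working session

There is one attempt and no reset: what is moved stays moved. The work goes in short steps, Python scripts to look and compute and a tool call to move; the robot and the scene stay as the last step left them, time stands still between calls to the robot, and variables do not carry over. Pictures are saved under pics/ and viewed, at most 10 in all, crops included, and the job is handed in when it is done.

Besides the shell and the picture viewer there is one more tool, called after "Request:" by a JSON object that holds its "name" and its "arguments". apply_moves: Moves the arm, as the interface text tells. Its arguments: {"type":"object","properties":{"deltas":{"type":"array"},"grip_force":{"type":"number"}},"required":["deltas"]}

```bash
mkdir -p pics; cat > h.py <<'E'
import numpy as np,cv2
from rig import r
def pts(f):
    z=f["z_map"];v,u=np.mgrid[0:480,0:640]
    x=(u-f["cx"])/f["fx"]*z;y=(v-f["cy"])/f["fy"]*z
    P=np.stack([x,-y,-z],-1)@np.array(f["rotation"]).T+np.array(f["eye"])
    P[z<=0]=np.nan
    return P
def grab(n,save=None):
    f=r.grab_frame(n)
    if save: cv2.imwrite("pics/"+save,f["img"])
    return f,pts(f)
E
python3 - <<'E'
from h import *
for n in("top","side"):
    f,P=grab(n,n+"0.png");np.savez(""+n+"0.npz",P=P,img=f["img"])
    print(n,{k:f[k] for k in f if k not in("img","z_map")})
s=r.sense();print(s)
E
```

```text
Traceback (most recent call last):
  File "h.py", line 12, in grab
    return f,pts(f)
             ~~~^^^
  File "h.py", line 6, in pts
    P=np.stack([x,-y,-z],-1)@np.array(f["rotation"]).T+np.array(f["eye"])
      ~~~~~~~~~~~~~~~~~~~~~~~~~~~~~~~~~~~~~~~~~~~~~~~~^~~~~~~~~~~~~~~~~~~
ValueError: operands could not be broadcast together with shapes (480,640) (3,)
```

```bash
sed -i 's/np.array(f\["rotation"\]).T/Rotation.from_euler("xyz",f["rotation"]).as_matrix().T/; 1a from scipy.spatial.transform import Rotation' h.py
python3 - <<'E'
from h import *
for n in("top","side"):
    f,P=grab(n,n+"0.png");np.savez(""+n+"0.npz",P=P,img=f["img"])
    print(n,{k:f[k] for k in f if k not in("img","z_map")})
s=r.sense();print(s)
E
```

```text
top {'fx': 493.63226435528765, 'fy': 493.63226435528765, 'cx': 317.374969694404, 'cy': 235.85147336101178, 'eye': array([513.21320542,  34.3986088 , 995.35595582]), 'rotation': array([ 0.11482958,  0.00914414, -1.58944324])}
side {'fx': 528.3509898796772, 'fy': 528.3509898796772, 'cx': 310.88475631312764, 'cy': 235.00277031031712, 'eye': array([ 142.12162703, -705.72106487,  510.26097697]), 'rotation': array([ 1.13067974, -0.01996285, -0.54570299])}
{'clock': 0.15, 'qpos': array([ 1.19457404e+00,  3.53523977e-01,  1.63392848e+00, -4.15213233e-06,
        1.15519897e+00, -2.43752597e-03]), 'qvel': array([-0.00028113, -0.00273483, -0.00079178, -0.00032726, -0.00078695,
       -0.00062569]), 'joint_efforts': array([ 4.88075057e-04, -6.05637217e+01, -3.42338634e+01, -1.80839329e-04,
        6.00875064e-03,  4.79560038e-05]), 'eef_pos': array([228.17642331, 581.68579608, 404.12713462]), 'tcp_rot': array([-3.14053388e+00,  1.21612384e-06,  2.76780957e+00]), 'contact_force': array([ 0.89281259,  0.33340408, -0.40070123]), 'wrist_torque': array([-0.0512547 , -0.0062063 , -0.04987968]), 'grasp_force': 0.0, 'opening': 0.9963856212481811}
```

View pics/top0.png

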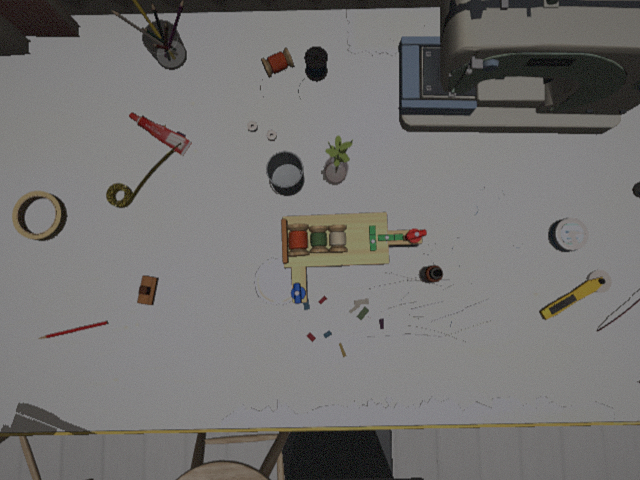

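View pics/side0.png

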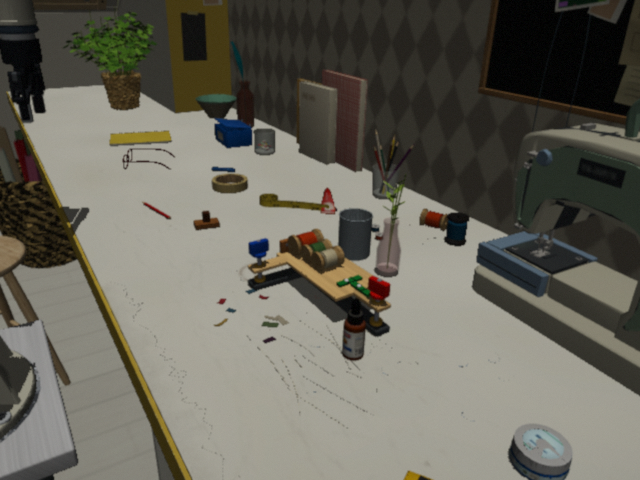

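```bash
python3 - <<'E'
from h import *
import cv2
d=np.load("top0.npz");P=d["P"];img=d["img"]
hsv=cv2.cvtColor(img,cv2.COLOR_BGR2HSV)
def roi(u0,u1,v0,v1,zmin,zmax):
    m=np.zeros((480,640),bool);m[v0:v1,u0:u1]=1
    return m&(P[...,2]>zmin)&(P[...,2]<zmax)
def rect(n,m,draw=0):
    q=P[m];c,(w,h),a=cv2.minAreaRect(q[:,:2].astype(np.float32)); print(n,len(q),"c",np.round(c,1),"wh",np.round((w,h),1),"ang",round(a,1),"mean",q.mean(0).round(1),"z med/max",np.round([np.median(q[:,2]),q[:,2].max()],1))
rect("chock",roi(130,165,270,310,7,60)); rect("chockbar",roi(130,165,270,310,7,18));rect("chockgrip",roi(130,165,270,310,30,50))
rect("knobA",roi(400,430,222,250,84,105)); rect("knobB",roi(285,312,278,306,84,105))
rect("bottle",roi(415,447,258,288,60,120))
rect("fence",roi(278,292,214,270,60,90))
rect("tin",roi(262,308,148,198,70,110))
rect("table",roi(300,400,320,400,-20,20))
# board plane fit
m=roi(345,366,216,262,30,62)|roi(293,345,216,222,30,62)|roi(293,345,257,262,30,62)
q=P[m];
for _ in range(3):
    A=np.c_[q[:,:2],np.ones(len(q))];c=np.linalg.lstsq(A,q[:,2],rcond=None)[0];e=q[:,2]-A@c;q=q[abs(e)<3]
print("plane",c,len(q),e.std())
rect("board",roi(280,392,206,272,36,62))
for n,u0,u1 in(("sp1",288,309),("sp2",309,329),("sp3",329,348)): rect(n,roi(u0,u1,222,256,70,110)) 
for n,(x0,x1,y0,y1) in dict(A=(395,435,215,255)).items(): pass
big=np.hstack([cv2.resize(img[205:305,275:445],None,fx=4.7,fy=4.7,interpolation=cv2.INTER_CUBIC)])
big=big[:600];big=np.clip(big*1.8,0,255).astype(np.uint8);cv2.imwrite("pics/crop1.png",big);print(big.shape)
E
```

```text
chock 456 c [526.1 381.2] wh [31.6 56.2] ang 81.4 mean [525.8 379.3  18.5] z med/max [15.1 41.6]
chockbar 359 c [526.1 381.2] wh [31.6 56.2] ang 81.4 mean [525.8 379.2  14.3] z med/max [14.5 17.9]
chockgrip 75 c [527.  380.7] wh [16.9 15.4] ang 88.9 mean [526.4 380.7  37.1] z med/max [37.3 41.6]
knobA 138 c [ 618.4 -141.5] wh [12.2 37.6] ang 13.4 mean [ 617.8 -140.7   92.2] z med/max [92.6 97.5]
knobB 137 c [514.8  79.8] wh [37.9 12.3] ang 3.7 mean [514.6  79.6  92.6] z med/max [92.9 96.5]
bottle 183 c [ 545.5 -175. ] wh [30.7 26.7] ang 18.0 mean [ 546.2 -174.8   77.6] z med/max [ 76.4 102.5]
fence 370 c [613.8  99.2] wh [84.  19.9] ang 0.6 mean [613.5 100.4  72.3] z med/max [71.  87.5]
tin 304 c [746.3 101. ] wh [68.  68.2] ang 90.0 mean [750.5 101.9  83.8] z med/max [86.8 93.8]
table 7971 c [381.9 -18.1] wh [197.1 153.5] ang 89.0 mean [ 3.818e+02 -1.730e+01  2.000e-01] z med/max [0.2 8. ]
plane [ 2.65587855e-02 -3.15341337e-02  3.22785298e+01] 1371 1.3836763975599713
board 3820 c [611.8   3.3] wh [109.5 209.1] ang 1.5 mean [613.3 -13.3  49.3] z med/max [49.2 61.9]
sp1 591 c [613.8  77.4] wh [38.  58.4] ang 89.5 mean [613.6  77.4  82.1] z med/max [83.  91.2]
sp2 428 c [614.1  38.8] wh [35.9 53.1] ang 89.0 mean [614.9  38.7  78.5] z med/max [78.8 88.4]
sp3 438 c [615.3   3. ] wh [49.8 34. ] ang 1.0 mean [615.2   3.4  79.3] z med/max [79.9 87.5]
(470, 799, 3)
```

View pics/crop1.png

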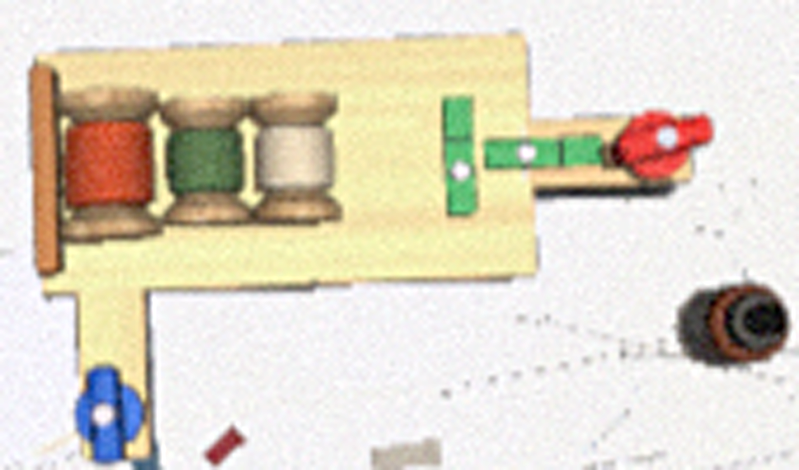

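Request:
{"name": "apply_moves", "arguments": {"deltas": [{"claw": 0, "delta_pos": [-5.01, -1.12, 2.0], "yaw": 0}, {"claw": 0, "delta_pos": [-5.01, -1.12, 2.0], "yaw": 0}, {"claw": 0, "delta_pos": [-5.01, -1.12, 2.0], "yaw": 0}, {"claw": 0, "delta_pos": [-5.01, -1.12, 2.0], "yaw": 0}, {"claw": 0, "delta_pos": [-5.01, -1.12, 2.0], "yaw": 0}, {"claw": 0, "delta_pos": [-5.01, -1.12, 2.0], "yaw": 0}, {"claw": 0, "delta_pos": [-5.01, -1.12, 2.0], "yaw": 0}, {"claw": 0, "delta_pos": [0, 0, 0], "yaw": 0.168}], "grip_force": 30}}

```text
clock: 1.15
eef_pos: [528.2, 378.1, 262.6]
tcp_rot: [-3.139, -0.0, 2.594]
contact_force: [-1.4, -0.9, -0.6]
opening: 0.499
grasp_force: 0.0
```

Request:
{"name": "apply_moves", "arguments": {"deltas": [{"claw": 0, "delta_pos": [0, 0, 0], "yaw": 0.168}, {"claw": 0, "delta_pos": [0, 0, 0], "yaw": 0.168}, {"claw": 0, "delta_pos": [0, 0, 0], "yaw": 0.168}, {"claw": 0, "delta_pos": [0, 0, 0], "yaw": 0.168}, {"claw": 0, "delta_pos": [0, 0, 0], "yaw": 0.168}, {"claw": 0, "delta_pos": [0, 0, 0], "yaw": 0.168}, {"claw": 0, "delta_pos": [0, 0, 0], "yaw": 0.168}, {"claw": 0, "delta_pos": [0, 0, 0], "yaw": 0}]}}

```text
clock: 2.15
eef_pos: [526.0, 380.7, 264.4]
tcp_rot: [-3.141, 0.0, 1.425]
contact_force: [0.3, 0.3, -0.0]
opening: 0.495
grasp_force: 0.0
```

Request:
{"name": "apply_moves", "arguments": {"deltas": [{"claw": 0, "delta_pos": [0, 0, 2.4], "yaw": 0}, {"claw": 0, "delta_pos": [0, 0, 2.4], "yaw": 0}, {"claw": 0, "delta_pos": [0, 0, 2.4], "yaw": 0}, {"claw": 0, "delta_pos": [0, 0, 0], "yaw": 0}, {"claw": 1, "delta_pos": [0, 0, 0], "yaw": 0}, {"claw": 1, "delta_pos": [0, 0, 0], "yaw": 0}, {"claw": 1, "delta_pos": [0, 0, 0], "yaw": 0}, {"claw": 1, "delta_pos": [0, 0, 0], "yaw": 0}]}}

```text
clock: 3.15
eef_pos: [526.5, 381.1, 193.9]
tcp_rot: [3.14, -0.001, 1.424]
contact_force: [-0.0, -1.0, 6.9]
opening: 0.178
grasp_force: 32.1
```

Request:
{"name": "apply_moves", "arguments": {"deltas": [{"claw": 1, "delta_pos": [0, 0, -4.2], "yaw": 0}, {"claw": 1, "delta_pos": [0, 0, -4.2], "yaw": 0}, {"claw": 1, "delta_pos": [0, 0, -4.2], "yaw": 0}, {"claw": 1, "delta_pos": [-4.94, 1.86, 0], "yaw": 0}, {"claw": 1, "delta_pos": [-4.94, 1.86, 0], "yaw": 0}, {"claw": 1, "delta_pos": [-4.94, 1.86, 0], "yaw": 0}, {"claw": 1, "delta_pos": [-4.94, 1.86, 0], "yaw": 0}, {"claw": 1, "delta_pos": [-4.94, 1.86, 0], "yaw": 0}]}}

```text
clock: 4.15
eef_pos: [581.9, 121.2, 318.9]
tcp_rot: [3.141, -0.0, 1.424]
contact_force: [1.1, -0.8, -0.8]
opening: 0.178
grasp_force: 31.2
```

Request:
{"name": "apply_moves", "arguments": {"deltas": [{"claw": 1, "delta_pos": [-4.94, 1.86, 0], "yaw": 0}, {"claw": 1, "delta_pos": [-4.94, 1.86, 0], "yaw": 0}, {"claw": 1, "delta_pos": [-4.94, 1.86, 0], "yaw": 0}, {"claw": 1, "delta_pos": [0, 0, 0], "yaw": -0.162}, {"claw": 1, "delta_pos": [0, 0, 0], "yaw": 0}, {"claw": 1, "delta_pos": [0, 0, 0], "yaw": 0}]}}

```text
clock: 4.9
eef_pos: [615.2, -31.4, 318.7]
tcp_rot: [-3.141, -0.0, 1.583]
contact_force: [0.8, 0.6, -0.6]
opening: 0.176
grasp_force: 31.2
```

```bash
python3 - <<'E'
from h import *
f,P=grab("side","side1.png");np.savez("side1.npz",P=P,img=f["img"])
c=cv2.resize(f["img"][150:360,200:440],None,fx=2.8,fy=2.8,interpolation=cv2.INTER_CUBIC);cv2.imwrite("pics/crop2.png",np.clip(c*1.6,0,255).astype(np.uint8))
s=r.sense();print(s["eef_pos"],s["tcp_rot"])
# plane bias of table near the board, and the board plane, for both views
for n in("top0","side1"):
    P=np.load(n+".npz")["P"].reshape(-1,3)
    Rz=np.array([[np.cos(.015),-np.sin(.015)],[np.sin(.015),np.cos(.015)]])
    l=(P[:,:2]-[615.6,11])@Rz
    def fit(m):
        q=np.c_[l[m],P[m,2]]
        for _ in range(4):
            A=np.c_[q[:,:2],np.ones(len(q))];c=np.linalg.lstsq(A,q[:,2],rcond=None)[0];e=q[:,2]-A@c;q=q[abs(e)<2.5]
        return c.round(4),len(q)
    print(n,"table",fit((abs(l[:,0])<250)&(abs(l[:,1])<250)&(abs(P[:,2])<12)))
    print(n,"board",fit((abs(l[:,0])<46)&(abs(l[:,1]+5)<90)&((abs(l[:,0])>33)|((l[:,1]<-35)&(l[:,1]>-63)))&(abs(P[:,2]-46)<8)))
E
```

```text
[615.23557685 -31.24139729 318.70809751] [-3.14147668e+00 -7.25383857e-05  1.58410228e+00]
top0 table (array([-0.001 ,  0.0017,  0.0851]), 42272)
top0 board (array([ 2.66000e-02, -3.11000e-02,  4.82267e+01]), 1494)
side1 table (array([-6.00e-04, -2.20e-03, -2.11e+00]), 29306)
side1 board (array([ 2.84000e-02, -3.29000e-02,  4.60537e+01]), 774)
```

View pics/crop2.png

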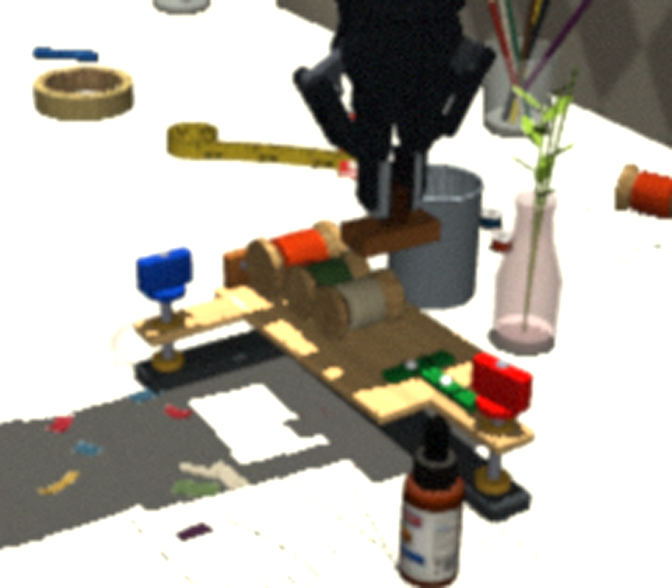

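Request:
{"name": "apply_moves", "arguments": {"deltas": [{"claw": 1, "delta_pos": [-0.28, 0.1, 2.3], "yaw": 0}, {"claw": 1, "delta_pos": [0, 0, 2.3], "yaw": 0}, {"claw": 1, "delta_pos": [0, 0, 1.7], "yaw": 0}, {"claw": 1, "delta_pos": [0, 0, 0.5], "yaw": 0}, {"claw": 1, "delta_pos": [0, 0, 0.2], "yaw": 0}, {"claw": 1, "delta_pos": [0, 0, 0.2], "yaw": 0}, {"claw": 1, "delta_pos": [0, 0, 0], "yaw": 0}]}}

```text
clock: 5.82
eef_pos: [616.6, -34.7, 247.1]
tcp_rot: [3.141, 0.0, 1.586]
contact_force: [0.0, -0.2, -0.5]
opening: 0.18
grasp_force: 31.2
```

Request:
{"name": "apply_moves", "arguments": {"deltas": [{"claw": 1, "delta_pos": [0, 0, 0.1], "yaw": 0}, {"claw": 1, "delta_pos": [0, 0, 0.1], "yaw": 0}, {"claw": 1, "delta_pos": [0, 0, 0], "yaw": 0}]}}

```text
clock: 6.2
eef_pos: [616.4, -34.7, 244.6]
tcp_rot: [-3.141, -0.0, 1.586]
contact_force: [-0.3, -0.4, 0.1]
opening: 0.177
grasp_force: 31.2
```

Request:
{"name": "apply_moves", "arguments": {"deltas": [{"claw": 1, "delta_pos": [0, 0, 0.1], "yaw": 0}, {"claw": 1, "delta_pos": [0, 0, 0], "yaw": 0}]}}

```text
clock: 6.45
eef_pos: [616.4, -34.7, 244.1]
tcp_rot: [3.142, -0.0, 1.586]
contact_force: [-3.2, 1.0, 3.9]
opening: 0.178
grasp_force: 31.9
```

```bash
python3 - <<'E'
from h import *
f,P=grab("side","side2.png");np.savez("side2.npz",P=P,img=f["img"])
s=r.sense();print(s["eef_pos"],s["contact_force"])
c=cv2.resize(f["img"][220:310,270:390],None,fx=6,fy=6,interpolation=cv2.INTER_CUBIC);cv2.imwrite("pics/crop3.png",np.clip(c*1.8,0,255).astype(np.uint8))
E
```

```text
[616.41934017 -34.65487965 244.05191734] [-1.71429863  1.00034288  5.12178547]
```

View pics/crop3.png

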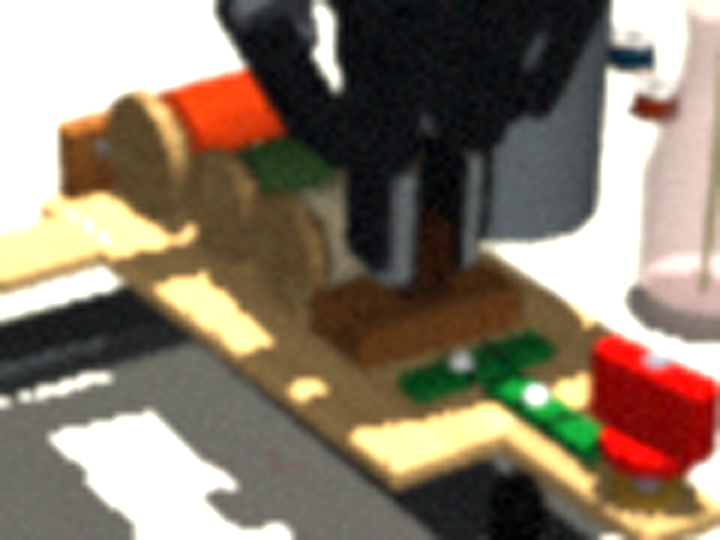

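Request:
{"name": "apply_moves", "arguments": {"deltas": [{"claw": 1, "delta_pos": [0.15, 0, 0], "yaw": 0}, {"claw": 1, "delta_pos": [0, 0, 0], "yaw": 0}, {"claw": 0.1, "delta_pos": [0, 0, 0], "yaw": 0}, {"claw": 0.1, "delta_pos": [0, 0, 0], "yaw": 0}, {"claw": 0.1, "delta_pos": [0, 0, -0.5], "yaw": 0}, {"claw": 0.1, "delta_pos": [0, 0, -2.5], "yaw": 0}, {"claw": 0.1, "delta_pos": [0, 0, -4], "yaw": 0}, {"claw": 0.1, "delta_pos": [0, 0, -1], "yaw": 0}]}}

```text
clock: 7.5
eef_pos: [617.2, -33.2, 326.5]
tcp_rot: [3.137, 0.0, 1.586]
contact_force: [0.4, 0.1, 0.1]
opening: 0.447
grasp_force: 0.0
```

Request:
{"name": "apply_moves", "arguments": {"deltas": [{"claw": 0.1, "delta_pos": [-5.4, -0.05, 0], "yaw": -0.11}, {"claw": 0.1, "delta_pos": [-5.4, 0.6, 0], "yaw": -0.109}, {"claw": 0.1, "delta_pos": [0, 0, 0], "yaw": 0}]}}

```text
clock: 7.88
eef_pos: [629.6, -143.1, 323.2]
tcp_rot: [3.142, 0.001, 1.803]
contact_force: [-0.0, 0.6, -0.1]
opening: 0.451
grasp_force: 0.0
```

```bash
cat >> h.py <<'E'
def L(P):
    c,s=np.cos(.015),np.sin(.015)
    return (P[...,:2]-[615.6,11])@np.array([[c,-s],[s,c]])
def check(tag):
    for n in("top","side"):
        f,P=grab(n,tag+n+".png");l=L(P);z=P[...,2]
        hsv=cv2.cvtColor(f["img"],cv2.COLOR_BGR2HSV)
        def fit(m):
            q=np.c_[l[m],z[m]]
            for _ in range(4):
                A=np.c_[q[:,:2],np.ones(len(q))];c=np.linalg.lstsq(A,q[:,2],rcond=None)[0];e=q[:,2]-A@c;q=q[abs(e)<2.5]
            return c,len(q)
        x,y=l[...,0],l[...,1]
        t=fit((abs(x)<250)&(abs(y)<250)&(abs(z)<12))[0]
        b,k=fit((abs(x)<46)&(abs(y+5)<90)&((abs(x)>33)|((y<-58)&(y>-66)))&(abs(z-46)<8))
        print(n,"tilt x,y",(b-t)[:2].round(4),k,"z",b[2].round(1))
        zb=z-(b[0]*x+b[1]*y+b[2])
        for nm,m in(("bar",(zb>11)&(zb<18)&(abs(x)<40)&(y<-20)&(y>-66)),("grip",(zb>33)&(zb<41)&(abs(x)<20)&(y<-25)&(y>-66)),
                    ("rows",(zb>28)&(abs(x)<35)&(y>-25)&(y<85)&(zb<46))):
            if m.sum()>5:
                c,wh,a=cv2.minAreaRect(l[m].astype(np.float32));print(" ",nm,m.sum(),np.round(c,1),np.round(wh,1),round(a,1),"zmed",np.median(zb[m]).round(1))
    s=r.sense();print(s["clock"],s["eef_pos"].round(1),s["tcp_rot"].round(3))
E
python3 -c "
from h import *
check('c1')"
```

```text
top tilt x,y [ 0.0293 -0.0296] 1188 z 48.3
  bar 376 [  0.3 -40.8] [35.9 56. ] 87.2 zmed 13.9
  grip 67 [ -1.6 -43.6] [15.1 15.1] 87.8 zmed 37.1
  rows 1216 [-0.6 30.8] [ 58.1 106.9] 0.2 zmed 34.0
side tilt x,y [ 0.0306 -0.0302] 513 z 46.2
  bar 288 [ -0.7 -42.7] [43.5 57.4] 88.7 zmed 13.6
  grip 53 [ -2.4 -48.9] [15.8 17. ] 2.8 zmed 36.2
  rows 726 [-3.5 26.5] [104.1  60.1] 87.2 zmed 32.8
7.975 [ 629.  -140.2  322.9] [-3.140e+00 -1.000e-03  1.802e+00]
```

Request:
{"name": "apply_moves", "arguments": {"deltas": [{"claw": 0.1, "delta_pos": [0.16, -1.09, 0], "yaw": 0}, {"claw": 0.1, "delta_pos": [0, 0, 2.5], "yaw": 0}, {"claw": 0.1, "delta_pos": [0, 0, 2.5], "yaw": 0}, {"claw": 0.1, "delta_pos": [0, 0, 2.5], "yaw": 0}, {"claw": 0.1, "delta_pos": [0, 0, 0], "yaw": 0}, {"claw": 1, "delta_pos": [0, 0, 0], "yaw": 0}, {"claw": 1, "delta_pos": [0, 0, 0], "yaw": 0}, {"claw": 1, "delta_pos": [0, 0, 0], "yaw": 0}], "grip_force": 50}}

```text
clock: 8.98
eef_pos: [618.2, -140.9, 250.2]
tcp_rot: [-3.142, 0.0, 1.805]
contact_force: [-5.2, 2.3, 6.3]
opening: 0.13
grasp_force: 49.7
```

Request:
{"name": "apply_moves", "arguments": {"deltas": [{"claw": 1, "delta_pos": [0, 0, 0], "yaw": -0.15}, {"claw": 1, "delta_pos": [0, 0, 0], "yaw": -0.15}, {"claw": 1, "delta_pos": [0, 0, 0], "yaw": -0.15}, {"claw": 1, "delta_pos": [0, 0, 0], "yaw": 0}]}}

```text
clock: 9.48
eef_pos: [617.3, -141.3, 250.1]
tcp_rot: [-3.139, -0.001, 2.257]
contact_force: [-10.3, -1.6, 9.3]
opening: 0.125
grasp_force: 50.1
```

Request:
{"name": "apply_moves", "arguments": {"deltas": [{"claw": 1, "delta_pos": [0, 0, 0], "yaw": -0.15}, {"claw": 1, "delta_pos": [0, 0, 0], "yaw": -0.15}, {"claw": 1, "delta_pos": [0, 0, 0], "yaw": -0.15}, {"claw": 1, "delta_pos": [0, 0, 0], "yaw": -0.15}, {"claw": 1, "delta_pos": [0, 0, 0], "yaw": -0.15}, {"claw": 1, "delta_pos": [0, 0, 0], "yaw": -0.15}, {"claw": 1, "delta_pos": [0, 0, 0], "yaw": -0.1}, {"claw": 1, "delta_pos": [0, 0, 0], "yaw": 0}]}}

```text
clock: 10.48
eef_pos: [616.5, -143.2, 250.1]
tcp_rot: [-3.138, -0.005, -3.026]
contact_force: [-14.1, -15.3, 12.0]
opening: 0.127
grasp_force: 50.4
```

```bash
python3 -c "
from h import *
check('c2')"
```

```text
top tilt x,y [ 0.0273 -0.0067] 1142 z 46.5
  bar 355 [ -0.4 -40.7] [36.4 54. ] 87.6 zmed 13.9
  grip 76 [ -1.3 -43.8] [15.  15.4] 87.2 zmed 37.1
  rows 1224 [-0.4 30.6] [ 58.3 107.1] 0.6 zmed 34.1
side tilt x,y [ 0.0325 -0.0073] 508 z 44.5
  bar 285 [ -1.3 -42.6] [43.1 56.4] 87.6 zmed 13.6
  grip 54 [ -1.3 -49.5] [16.  17.9] 84.8 zmed 36.3
  rows 741 [-2.3 27. ] [103.8  59.7] 89.2 zmed 33.0
10.575 [ 616.5 -143.2  250.1] [-3.138 -0.005 -3.027]
```

Request:
{"name": "apply_moves", "arguments": {"deltas": [{"claw": 0.5, "delta_pos": [0.19, -0.2, 0], "yaw": 0}, {"claw": 0.5, "delta_pos": [0, 0, 0], "yaw": 0}, {"claw": 1, "delta_pos": [0, 0, 0], "yaw": 0}, {"claw": 1, "delta_pos": [0, 0, 0], "yaw": 0}, {"claw": 1, "delta_pos": [0, 0, 0], "yaw": -0.15}, {"claw": 1, "delta_pos": [0, 0, 0], "yaw": -0.15}, {"claw": 1, "delta_pos": [0, 0, 0], "yaw": -0.1}, {"claw": 1, "delta_pos": [0, 0, 0], "yaw": 0}]}}

```text
clock: 11.58
eef_pos: [617.3, -143.9, 249.6]
tcp_rot: [-3.139, 0.0, -2.626]
contact_force: [-0.7, -7.2, 4.2]
opening: 0.124
grasp_force: 50.5
```

Request:
{"name": "apply_moves", "arguments": {"deltas": [{"claw": 0.2, "delta_pos": [0, 0, 0], "yaw": 0}, {"claw": 0.2, "delta_pos": [0, 0, 0], "yaw": 0}, {"claw": 0.2, "delta_pos": [0, 0, -1.5], "yaw": 0}, {"claw": 0.2, "delta_pos": [0, 0, -3], "yaw": 0.15}, {"claw": 0.2, "delta_pos": [0, 0, -3], "yaw": 0.15}, {"claw": 0.2, "delta_pos": [0, 0, 0], "yaw": 0.15}, {"claw": 0.2, "delta_pos": [0, 0, 0], "yaw": 0}]}}

```text
clock: 12.45
eef_pos: [616.9, -143.1, 324.9]
tcp_rot: [-3.141, 0.001, -3.077]
contact_force: [1.0, 0.8, 0.4]
opening: 0.399
grasp_force: 0.0
```

```bash
python3 -c "
from h import *
f,P=grab('top');l=P
m=np.zeros((480,640),bool);m[278:308,283:315]=1;m&=(P[...,2]>84)&(P[...,2]<105)
print(cv2.minAreaRect(P[m][:,:2].astype(np.float32)),P[m].mean(0))
check('c3')"
```

```text
((515.345703125, 78.50080108642578), (36.58911895751953, 11.935943603515625), 2.747469425201416) [514.76840077  78.28543649  92.67103738]
top tilt x,y [ 0.0274 -0.0007] 1151 z 46.0
  bar 363 [ -0.3 -40.8] [36.4 53.8] 87.4 zmed 13.9
  grip 73 [ -1.3 -43.9] [15.2 15.3] 87.7 zmed 36.9
  rows 1229 [-0.6 30.6] [ 58.  106.9] 0.4 zmed 33.9
side tilt x,y [ 0.0298 -0.0003] 528 z 44.1
  bar 284 [ -0.9 -46.3] [41.4 58.8] 79.5 zmed 13.7
  grip 57 [ -1.8 -49.4] [15.6 17.8] 0.7 zmed 36.0
  rows 743 [-1.9 29.1] [108.   60.2] 89.9 zmed 32.9
12.6 [ 616.6 -143.1  323.6] [ 3.141 -0.    -3.075]
```

Request:
{"name": "apply_moves", "arguments": {"deltas": [{"claw": 0.2, "delta_pos": [2.18, 5.69, 0], "yaw": 0}, {"claw": 0.2, "delta_pos": [2.18, 5.69, 0], "yaw": 0}, {"claw": 0.2, "delta_pos": [2.18, 5.69, 0], "yaw": 0}, {"claw": 0.2, "delta_pos": [2.18, 5.69, 0], "yaw": 0}, {"claw": 0.2, "delta_pos": [0, 0, 0], "yaw": 0}, {"claw": 0.2, "delta_pos": [0, 0, 0], "yaw": 0}]}}

```text
clock: 13.35
eef_pos: [515.6, 78.5, 323.7]
tcp_rot: [-3.141, 0.0, -3.076]
contact_force: [-0.4, -0.1, 0.3]
opening: 0.401
grasp_force: 0.0
```

Request:
{"name": "apply_moves", "arguments": {"deltas": [{"claw": 0.2, "delta_pos": [0, 0, 2.5], "yaw": 0}, {"claw": 0.2, "delta_pos": [0, 0, 2.5], "yaw": 0}, {"claw": 0.2, "delta_pos": [0, 0, 2.4], "yaw": 0}, {"claw": 0.2, "delta_pos": [0, 0, 0], "yaw": 0}, {"claw": 1, "delta_pos": [0, 0, 0], "yaw": 0}, {"claw": 1, "delta_pos": [0, 0, 0], "yaw": 0}, {"claw": 1, "delta_pos": [0, 0, 0], "yaw": 0}]}}

```text
clock: 14.22
eef_pos: [516.0, 77.2, 250.7]
tcp_rot: [-3.14, 0.002, -3.078]
contact_force: [0.9, -10.3, -0.3]
opening: 0.124
grasp_force: 52.3
```

Request:
{"name": "apply_moves", "arguments": {"deltas": [{"claw": 1, "delta_pos": [0, 0, 0], "yaw": 0.15}, {"claw": 1, "delta_pos": [0, 0, 0], "yaw": 0.15}, {"claw": 1, "delta_pos": [0, 0, 0], "yaw": 0.15}, {"claw": 1, "delta_pos": [0, 0, 0], "yaw": 0.15}, {"claw": 1, "delta_pos": [0, 0, 0], "yaw": 0.14}, {"claw": 1, "delta_pos": [0, 0, 0], "yaw": 0}]}}

```text
clock: 14.98
eef_pos: [515.8, 76.7, 250.7]
tcp_rot: [-3.14, 0.003, 2.464]
contact_force: [0.6, -14.9, -1.9]
opening: 0.123
grasp_force: 52.4
```

```bash
python3 -c "
from h import *
check('c4')"
```

```text
top tilt x,y [-0.0019  0.0017] 885 z 46.2
  bar 343 [ -0.4 -42.9] [55.8 33.4] 3.3 zmed 14.1
  grip 77 [  0.8 -44. ] [15.1 15.4] 89.0 zmed 36.1
  rows 1086 [ 1.9 30.8] [ 54.8 107.4] 0.0 zmed 33.6
side tilt x,y [ 0.0013 -0.0006] 525 z 44.1
  bar 281 [ -0.4 -43.7] [43.3 56.9] 85.9 zmed 13.8
  grip 53 [ -1.4 -49.1] [14.5 14.7] 0.4 zmed 36.4
  rows 733 [-1.  27.5] [ 59.9 104.9] 0.3 zmed 33.0
15.075 [515.8  76.7 250.7] [-3.140e+00  3.000e-03  2.466e+00]
```

Level. Release, retreat and verify with the ball levels.

Request:
{"name": "apply_moves", "arguments": {"deltas": [{"claw": 0.2, "delta_pos": [0, 0, 0], "yaw": 0}, {"claw": 0.2, "delta_pos": [0, 0, 0], "yaw": 0}, {"claw": 0.2, "delta_pos": [0, 0, -1.5], "yaw": 0}, {"claw": 0.2, "delta_pos": [0, 0, -3], "yaw": 0}, {"claw": 0.2, "delta_pos": [0, 0, -4], "yaw": 0}, {"claw": 0.2, "delta_pos": [0, 0, -4], "yaw": 0}, {"claw": 0.2, "delta_pos": [0, 0, 0], "yaw": 0}, {"claw": 0.2, "delta_pos": [0, 0, 0], "yaw": 0}]}}

```text
clock: 16.08
eef_pos: [515.0, 78.5, 375.0]
tcp_rot: [3.141, 0.0, 2.465]
contact_force: [0.5, 0.1, 0.5]
opening: 0.398
grasp_force: 0.0
```

Request:
{"name": "apply_moves", "arguments": {"deltas": [{"claw": 0.2, "delta_pos": [5, 0, 0], "yaw": 0}, {"claw": 0.2, "delta_pos": [5, 0, 0], "yaw": 0}, {"claw": 0.2, "delta_pos": [0, 0, 0], "yaw": 0}, {"claw": 0.2, "delta_pos": [0, 0, 0], "yaw": 0}]}}

```text
clock: 16.58
eef_pos: [437.5, 141.1, 374.2]
tcp_rot: [-3.141, -0.0, 2.466]
contact_force: [-0.7, 0.3, 1.6]
opening: 0.396
grasp_force: 0.0
```

```bash
python3 -c "
from h import *
check('c5')
a=cv2.imread('pics/c5top.png')[205:305,275:445];a=cv2.resize(a,None,fx=4.7,fy=4.7,interpolation=cv2.INTER_CUBIC)
cv2.imwrite('pics/crop5.png',np.clip(a*1.6,0,255).astype(np.uint8))"
```

```text
top tilt x,y [-0.0002 -0.001 ] 1144 z 46.0
  bar 352 [  0.6 -44.7] [28.9 56.3] 87.6 zmed 13.8
  grip 77 [  0.6 -44. ] [15.3 15.6] 87.8 zmed 36.5
  rows 1227 [ 0.1 30.7] [107.3  57.8] 89.9 zmed 33.9
side tilt x,y [0.0032 0.0001] 529 z 44.0
  bar 289 [ -1.3 -43.9] [43.6 56.9] 86.6 zmed 13.7
  grip 56 [ -0.7 -48.8] [16.8 17. ] 83.8 zmed 36.2
  rows 740 [-2.6 27.3] [106.4  60.7] 86.5 zmed 33.0
16.675 [438.1 140.7 374.4] [-3.141  0.     2.464]
```

View pics/crop5.png

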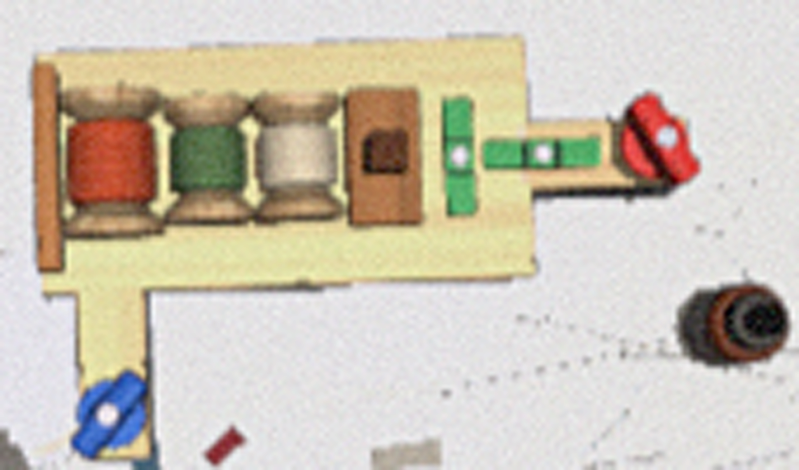

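The picture shows the white balls centred in both levels: cross at (460,156), long at (543,153). The chock sits square and snug at (383,155) against the intact row, and the bottle hasn't moved. I'm handing in.

```bash
python3 -c "
from rig import r
print(r.sign_off())"
```

```text
the job is handed in; nothing more can be done
None
```

I handed the job in at about 17 s: the chock sits flat and snug against the intact row and is let go, and the board measures level within about 0.003 rad with both balls centred. I didn't touch the bottle, vase or tin; no verdict was returned.

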